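# Bring the green stone under the magnifier

### The arm

A 7-joint arm with a two-finger parallel gripper is mounted at the origin on the work surface. World frame = base frame: x ahead of the robot, y to its left, z up, the work surface at z = 0. Lengths are in m, angles in rad, forces in N, time in s.
With the tool pointing down it reaches from about 0.35 to 0.9 m from the base axis. Payload 8.1 kg.
Tool frame: the origin (TCP) lies midway between the tips of the shut fingers; the grasp point (between the pads) lies arm.grasp_offset behind it (arm.grasp_offset is the distance from the TCP to the grasp point, in m); z points along the fingers, y is the line along which they close (so a half turn about z gives the same grasp; the last joint's range is limited). The gripper opens to 92 mm and grips with 3 to 60 N. Pads are 19 mm wide; open, the fingers measure 130 mm over their backs; the gripper's body (75 mm by 190 mm) begins 47 mm behind the grasp point.
Start: joints at [1.169, 0.434, 0.025, 1.573, -0.012, 1.134, -0.075], TCP at [0.184, -0.597, 0.227] pointing down, gripper open.
Joint ranges: [-2.62, 2.62], [-0.44, 2.09], [-1.27, 1.32], [0.08, 2.57], [-1.32, 4.46], [0.12, 2], [-2.74, 2.74]. Speed limits (rad/s): [2.22, 2.22, 3.01, 3.01, 3.14, 3.14, 3.14].

### API

Orientations are given as a rotation vector (axis times angle).
In Python, from cell import observe, imaging, arm gives the robot as it stands.
- The arm moves only by the tool apply_moves, never from a script. Its argument "commands" is a list of rows, each a list of 5 numbers: the opening in per cent of the stroke, from 0 (shut) to 100 (fully open), then the shift along the world's x, y, z in units of 0.06 m (1.0 is 0.06 m), then the turn about the world's z in units of 0.5 rad (1.0 is 0.5 rad). A call has 1 to 12 rows; each row shifts and turns the commanded pose from where the row before left it; what a row does not reach is not made up. A row lasts 1/8 s, in which the tool goes at most 62.5 mm and 10.7 degrees, less where a joint would pass 70% of its speed; a pose out of reach is approached as far as the arm can. A call with a number of a shift or a turn outside -1 to 1 is refused whole. A call with a gripper value outside its range is refused whole. The fingers move at their own pace and stop on an object; "newtons" is the grip in N (left out, the last holds). Time passes only in rows, so rows that do not move let the fingers close. It gives the time, the measured TCP pose, the force, the opening and the grip force at its end, in the units of the state.
- observe(): the state, without advancing time (a new reading comes with each control period).
- imaging.get_image(name): name is "scene" or "side" or "wrist"; returns (picture, depth): 400x640x3 uint8, red, green, blue; 400x640 float32, m along the optical axis (not along the pixel's ray), 0 where there is no reading.
- imaging.camera_params(name): a dict with "camera_matrix" (3x3 intrinsics, pixels), "origin" and "rotation" of the camera in the world; the wrist camera has in their place "tool_from_camera" (4x4, takes a point from camera to tool coordinates, whose origin is the TCP and whose axes are the flange's). Camera axes: x right, y up, looking along -z (the intrinsics and any distortion apply to the point x, -y, -z); pixel columns grow to the right and rows downward; lengths in m; the calibration is good to about 2 mm. The wrist camera is an equidistant fisheye: a pixel r from the principal point sees the ray r / f radians off the axis. A picture is of the moment at which its call begins: read the wrist's pose just before it. camera_params takes no time and is no camera call.
- arm.sign_off(): hands the job in; it is judged then, once.
The state is a dict: "clock": time; "joints": joint angles; "dq": joint speeds; "joint_efforts": joint torques, N m; "position": TCP position; "ee_rot": TCP orientation; "force": force on the tool from outside, world axes, zero at the start; "ft_torque": the same for the moment, N m; "width": opening from 0.0 (shut) to 1.0 (fully open); "gripper_force": force on a finger pad.
Only numpy, scipy, OpenCV 4.12 (cv2) and the standard library are available. Lean on these libraries where they do the work, as an engineer would, in place of code of your own. Each camera call takes 0.05 s, during which the arm holds its last target. There are 200 camera calls.

### The job

At the jeweller's bench, push the arms of the carousel round with a fingertip until the cup with the green stone is in line with the brass pointer, and then swing the magnifier round by pushing its rod or frame so that the lens is centred over the green stone. Leave all the stones lying in their cups, without touching or lifting them, and leave the other things on the bench where they are. Finish with the gripper clear of everything.

Things in the scene. Friction and masses are not known exactly. Their poses are not given: they have to be found in the camera images.
- stand: the fixed inspection stand of dark steel; origin on the table, on the carousel's vertical turning axis, z up. A spine on the table runs along the stand's +y to the lens post. A brass arrow-shaped pointer on the spine, 50 mm up, points at the carousel axis; its tip is 146 mm and its tail 170 mm out along +y. The lens post, 16 mm thick and 132 mm tall, stands 195 mm out along +y.
- view (a point): the viewing place: 75 mm from the carousel axis on the pointer's line (+y of the stand), at the height of the cups' inner floor, 52 mm above the table. A cup whose arm is in line with the pointer has its centre here.
- carousel: the carousel on the stand: a dark steel hub 52 mm across (top at 62 mm, bright steel button on it to 74 mm) with four straight arms along its own +x, +y, -x and -y, each with a white cup. Origin on the table, on the turning axis, z up. It turns both ways without stops or clicks, needs about 0.6 N at the outer part of an arm, and stays where it is left.
- spoke_x (a point): on the carousel's +x arm, 108 mm from the axis, 45 mm up, mid-way along the bare part (94 to 121 mm) between cup and end ball. All four arms are alike: round steel, 10 mm thick, axis 45 mm above the table, ending in a black ball 18 mm across centred 130 mm from the axis.
- cup_x (a point): centre of the inner floor of the cup on the carousel's +x arm, 75 mm from the axis, 52 mm above the table. All four cups are alike: white, 37 mm across outside, 30 mm inside, rim 66 mm above the table.
- lens_axis (a point): the point on the lens post's vertical axis at the height of the lens rod, 140 mm above the table
- lens (a joint): swing of the magnifier about the lens post, rad: 0 when its rod points at the carousel axis (lens centre above the viewing place), growing clockwise seen from above as it swings away; stops at -0.5 and 2.0, parked at about 1.1 to 1.6 at the start. It needs about 0.8 N halfway along the rod and stays where it is left.
- lens_centre (a point): centre of the magnifier's clear round lens, 140 mm above the table and 120 mm from the post axis, in a black frame 66 mm across outside and 10 mm thick. A straight steel rod 10 mm thick joins it to a black sleeve (26 mm across, 20 mm tall, top 150 mm above the table) on the post; the rod is bare from 13 to 87 mm from the post axis.
- green_stone: polished green cabochon, round, 22 mm across and 12 mm tall, 14 g, domed side up, loose in one of the four cups (which one varies) with 4 mm play all round; origin at the centre of its underside
- red_stone: polished red cabochon, round, 22 mm across and 12 mm tall, 14 g, domed side up, loose in one of the four cups (which one varies) with 4 mm play all round; origin at the centre of its underside
- blue_stone: polished blue cabochon, round, 22 mm across and 12 mm tall, 14 g, domed side up, loose in one of the four cups (which one varies) with 4 mm play all round; origin at the centre of its underside
- amber_stone: polished amber cabochon, round, 22 mm across and 12 mm tall, 14 g, domed side up, loose in one of the four cups (which one varies) with 4 mm play all round; origin at the centre of its underside
- jar: bystander: glass jar with a red cap, 64 mm across, 80 mm tall; to be left alone
- mug: bystander: white mug, 80 mm across, 95 mm tall; to be left alone
- graver: bystander: graver with a wooden handle, 150 mm long, lying; to be left alone
- hammer: bystander: hammer with a wooden handle, 240 mm long, lying; to be left alone
- bench_block: bystander: square steel block, 70 x 70 x 25 mm; to be left alone
- cork_disc: bystander: cork disc, 56 mm across, 20 mm tall; to be left alone

How it is judged:
By the outcome, as a careful person would: the job done as asked, in the order asked, and still so for the second after the job is handed in, with the robot touching nothing.
It also fails if it takes over 64 s, if anything falls off the work surface, if the arm or the gripper's body presses on something with over 40 N, if the wrist force passes 120 N, or if a joint passes its speed limit or range.

## Working session

There is one attempt and no reset: what is moved stays moved. The work goes in short steps, Python scripts to look and compute and a tool call to move; the robot and the scene stay as the last step left them, time stands still between calls to the robot, and variables do not carry over. Pictures are saved under pics/ and viewed, at most 10 in all, crops included, and the job is handed in when it is done.

Besides the shell and the picture viewer there is one more tool, called after ">>>" as a command line: name --pt "numbers of a row" for each row, then --argument value for the rest. apply_moves: Moves the arm, as the interface text tells. Its arguments: {"type":"object","properties":{"commands":{"type":"array"},"newtons":{"type":"number"}},"required":["commands"]}

```bash
mkdir -p pics
cat > h.py <<'E'
from cell import observe, imaging, arm
import numpy as np, cv2
def snap(n,f):
    p,d=imaging.get_image(n); cv2.imwrite(f'pics/{f}.png',p[:,:,::-1]); np.save(f'pics/{f}.npy',d); return p,d
def world(n,u,v,depth=None,z=None):
    c=imaging.camera_params(n); K=np.array(c['camera_matrix']); R=np.array(c['rotation']); o=np.array(c['origin'])
    r=np.linalg.inv(K)@[u,v,1]; r=R@(r*[1,-1,-1])
    return o+r*(depth if depth is not None else (z-o[2])/r[2])
E
python3 - <<'E'
from h import *
s=observe(); print(s['clock'],s['position'],s['ee_rot'],s['width'],arm.grasp_offset)
for n in('scene','side'):
    snap(n,n+'0'); print(imaging.camera_params(n))
E
```

```text
0.0 [ 0.18375449 -0.59682838  0.2259395 ] [-3.10509167e+00 -4.67227569e-01  6.22362729e-04] 1.0013140121444024 0.0188
{'camera_matrix': array([[396.32513205,   0.        , 320.60423197],
       [  0.        , 396.32513205, 199.61541432],
       [  0.        ,   0.        ,   1.        ]]), 'origin': array([1.03444948, 0.40197858, 0.98216949]), 'rotation': array([0.3564939 , 0.74212734, 2.15185465])}
{'camera_matrix': array([[495.43446005,   0.        , 318.89492786],
       [  0.        , 495.43446005, 191.19678472],
       [  0.        ,   0.        ,   1.        ]]), 'origin': array([-0.50124001,  0.92911646,  0.95932438]), 'rotation': array([ 0.49490139, -1.15584895, -2.05288197])}
```

Rotation is a rotation vector; I'll convert it.

```bash
sed -i "s/R=np.array(c\['rotation'\])/R=cv2.Rodrigues(np.array(c['rotation'],float))[0]/" h.py
```

```text
(no output)
```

View pics/scene0.png

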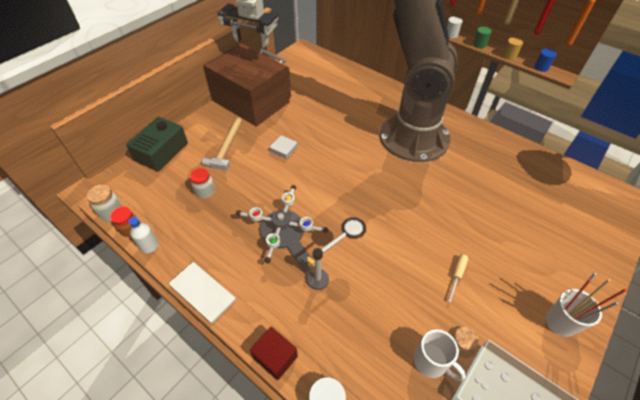

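View pics/side0.png

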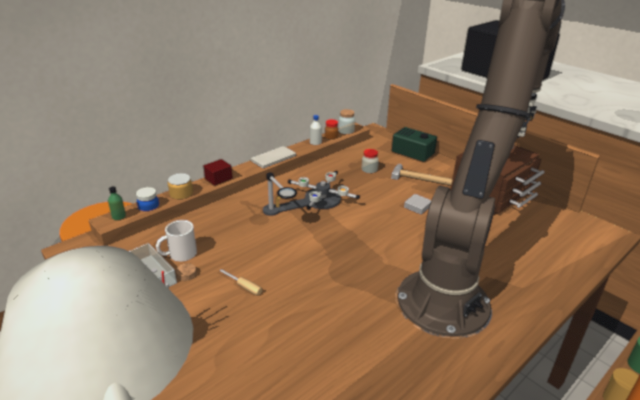

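The scene picture shows the hub at about (281,217), with cups amber (288,198), blue (307,224), green (273,240) and red (256,213). The post top is near (317,254) and the lens near (353,228). I'll enlarge this area.

Run:
```python
from h import *
p=cv2.imread('pics/scene0.png')[175:295,225:385]
cv2.imwrite('pics/c0.png',cv2.resize(p,None,fx=5,fy=5,interpolation=cv2.INTER_CUBIC))
```

```text
(no output)
```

View pics/c0.png

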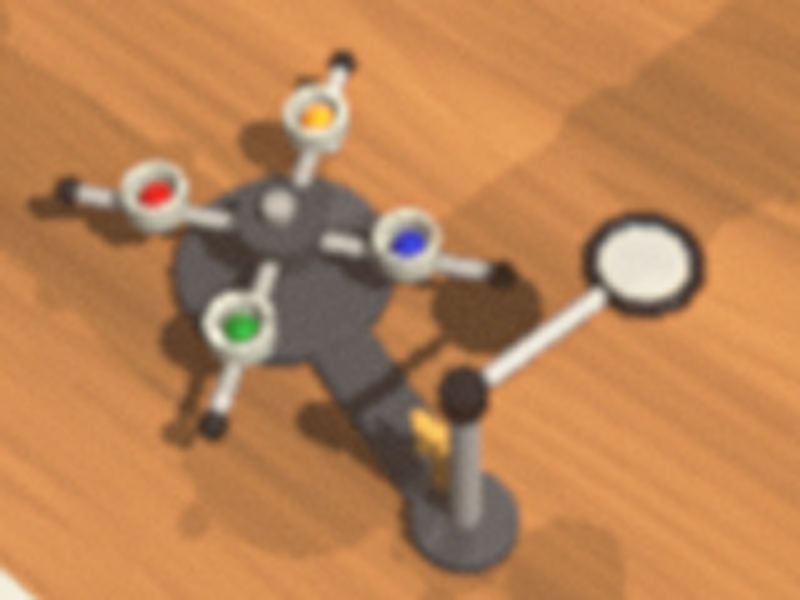

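The crop shows the end balls at amber (342,62), red (68,190), green (212,425) and blue (502,274). The sleeve is at (464,390), the lens at (644,262) and the hub button at (278,205).

Run:
```python
from h import *
pts=dict(A=(342,62,.045),R=(68,190,.045),G=(212,425,.045),B=(502,274,.045),but=(278,203,.074),post=(464,385,.148),lens=(644,262,.14),gcup=(239,325,.062),base=(464,521,.008),hole=(430,430,.05))
W={k:world('scene',225+(u+.5)/5-.5,175+(v+.5)/5-.5,z=z) for k,(u,v,z) in pts.items()}
for k in W: print(k,W[k].round(4))
c=(W['A']+W['R']+W['G']+W['B'])/4; print('c',c)
an=lambda v:np.degrees(np.arctan2(v[1],v[0]))
for k in W: d=(W[k]-c)[:2]; print(k,np.linalg.norm(d).round(4),an(d).round(1))
d=(W['lens']-W['post'])[:2]; print('lens',np.linalg.norm(d),an(d), an((c-W['post'])[:2]))
```

```text
A [ 0.4773 -0.1563  0.045 ]
R [ 0.6518 -0.2161  0.045 ]
G [ 0.7119 -0.0421  0.045 ]
B [0.5377 0.0181 0.045 ]
but [ 0.5952 -0.0983  0.074 ]
post [0.6544 0.0863 0.148 ]
lens [0.5364 0.1089 0.14  ]
gcup [ 0.6635 -0.0657  0.062 ]
base [0.6561 0.0869 0.008 ]
hole [0.6426 0.0526 0.05  ]
c [ 0.5946763  -0.09911101  0.045     ]
A 0.1306 -154.0
R 0.1302 -64.0
G 0.1304 25.9
B 0.1303 115.9
but 0.001 56.8
post 0.1948 72.1
lens 0.216 105.6
gcup 0.0765 25.9
base 0.1959 71.7
hole 0.1591 72.5
lens 0.12013534989320189 169.1537344166503 -107.85858373269576
```

>>> apply_moves --pt "0 0.49 0.82 0 0" --pt "0 0.49 0.82 0 0" --pt "0 0.49 0.82 0 0" --pt "0 0.49 0.82 0 0" --pt "0 0.49 0.82 0 0" --pt "0 0.49 0.82 0 0" --pt "0 0.49 0.82 0 0.1" --pt "0 0.49 0.82 0 0.1" --pt "0 0.49 0.82 0 0.1" --pt "0 0.49 0.82 0 0" --pt "0 0 0 0 0" --pt "0 0 0 0 0" --newtons 20

```text
clock: 1.6
position: [0.4774, -0.1057, 0.2263]
ee_rot: [3.063, 0.699, -0.002]
force: [0.3, -0.8, -0.3]
width: 0.003
gripper_force: 0.0
```

```bash
cat >> h.py <<'E'
from scipy.spatial.transform import Rotation as Ro
C=np.array([.5947,-.0991]); Y=72.0
def pose():
    s=observe(); x=Ro.from_rotvec(s['ee_rot']).as_matrix(); return np.array(s['position']), np.degrees(np.arctan2(x[1,0],x[0,0])), s
E
python3 - <<'E'
from h import *
p,a,s=pose(); print(p,a,s['force'],s['width'],s['clock'],s['joints']); snap('wrist','w1'); print(imaging.camera_params('wrist'))
E
```

```text
[ 0.47743807 -0.10572703  0.22634697] 25.72518630845962 [ 0.27775299 -0.77362766 -0.34815999] 0.002728987875694939 1.6 [ 0.36555599  0.23823235 -0.3105986   1.87451919  0.0840655   1.04252704
 -1.10113891]
{'camera_matrix': array([[309.70691629,   0.        , 317.0737179 ],
       [  0.        , 309.70691629, 198.78030923],
       [  0.        ,   0.        ,   1.        ]]), 'tool_from_camera': array([[-3.31593606e-06,  9.50374078e-01,  3.11109486e-01,
         8.25423855e-02],
       [ 9.99999776e-01,  2.11581607e-04, -6.35678912e-04,
         1.98855832e-05],
       [-6.69957805e-04,  3.11109414e-01, -9.50373865e-01,
        -1.59365945e-01],
       [ 0.00000000e+00,  0.00000000e+00,  0.00000000e+00,
         1.00000000e+00]])}
```

View pics/w1.png

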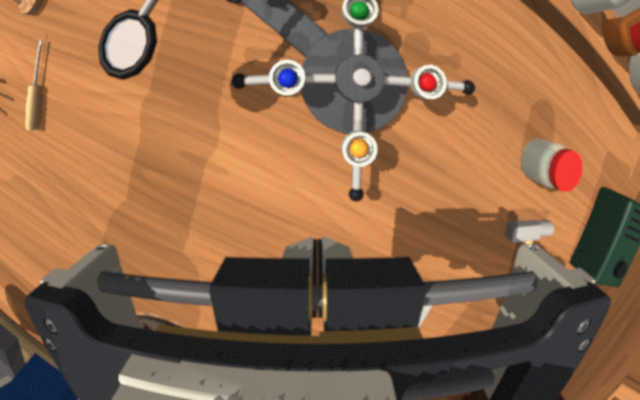

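The wrist view shows the arms and the stones in their cups, with the amber ball at (356,194). The closed fingers are beside it, on its clockwise side. I'll descend there and compute the push arc.

>>> apply_moves --pt "0 0 0 -0.8 0" --pt "0 0 0 -0.8 0" --pt "0 0 0 -0.8 0" --pt "0 0 0 -0.5 0" --pt "0 0 0 -0.27 0" --pt "0 0 0 0 0" --pt "0 0 0 0 0"

```text
clock: 2.52
position: [0.4781, -0.1063, 0.0372]
ee_rot: [3.063, 0.696, 0.001]
force: [0.6, 0.3, 1.0]
width: 0.007
gripper_force: 0.0
```

```bash
cat >> h.py <<'E'
def rows(P,A,p0,a0):
    "targets xy list, yaw deg list -> units"
    q=np.array(p0[:2],float); a=a0
    for x,y in zip(P,A):
        d=np.round((np.array(x)-q)/.06,2); t=round(np.radians(y-a)/.5,2); q=q+d*.06; a+=np.degrees(t*.5); print([0,*map(float,d),0,t])
def ut(f): f=np.radians(f); return np.array([np.cos(f),np.sin(f)]),np.array([-np.sin(f),np.cos(f)])
E
python3 - <<'E'
from h import *
p,a,s=pose(); print(p,a,s['force'])
F=[-154,-154]+list(np.linspace(-154,-112,11)[1:]); O=[.036,.026]+[.024]*10
P=[];A=[]
for f,o in zip(F,O): u,t=ut(f); P.append(C+.108*u-o*t); A.append(f+180)
rows(P,A,p,a)
E
```

```text
[ 0.47811798 -0.10628821  0.03722934] 25.62276460095955 [0.58684305 0.32630608 0.97473771]
[0, 0.06, -0.13, 0, np.float64(0.01)]
[0, 0.08, -0.15, 0, np.float64(0.0)]
[0, 0.05, -0.16, 0, np.float64(0.15)]
[0, 0.04, -0.13, 0, np.float64(0.15)]
[0, 0.06, -0.12, 0, np.float64(0.14)]
[0, 0.06, -0.12, 0, np.float64(0.15)]
[0, 0.07, -0.11, 0, np.float64(0.15)]
[0, 0.08, -0.11, 0, np.float64(0.14)]
[0, 0.09, -0.1, 0, np.float64(0.15)]
[0, 0.1, -0.1, 0, np.float64(0.15)]
[0, 0.1, -0.09, 0, np.float64(0.14)]
[0, 0.11, -0.08, 0, np.float64(0.15)]
```

>>> apply_moves --pt "0 0.06 -0.13 -0.07 0.01" --pt "0 0.08 -0.15 0 0" --pt "0 0.05 -0.16 0 0.15" --pt "0 0.04 -0.13 0 0.15" --pt "0 0.06 -0.12 0 0.14" --pt "0 0.06 -0.12 0 0.15" --pt "0 0.07 -0.11 0 0.15" --pt "0 0.08 -0.11 0 0.14" --pt "0 0.09 -0.1 0 0.15" --pt "0 0.1 -0.1 0 0.15" --pt "0 0.1 -0.09 0 0.14" --pt "0 0 0 0 0"

```text
clock: 4.03
position: [0.5258, -0.1858, 0.0324]
ee_rot: [2.668, 1.657, 0.001]
force: [-1.0, 0.3, -0.1]
width: 0.004
gripper_force: 0.0
```

Run:
```python
from h import *
p,a,s=pose(); print(p,a,s['force']); snap('scene','s2')
q=cv2.imread('pics/s2.png')[175:295,225:385]
cv2.imwrite('pics/c2.png',cv2.resize(q,None,fx=5,fy=5,interpolation=cv2.INTER_CUBIC))
```

```text
[ 0.52584964 -0.1858191   0.03244272] 63.69461200035603 [-1.0072671   0.30962896 -0.13318818]
```

View pics/c2.png

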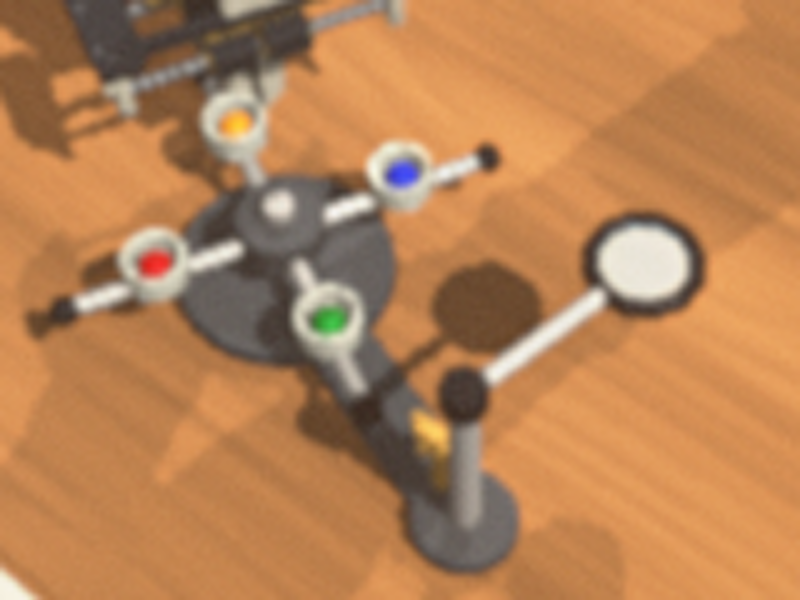

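The push worked. The end balls are now at red (64,310), blue (487,157) and green (366,408), and the stones are still in their cups. I'll compute the remaining angle.

```bash
cat >> h.py <<'E'
def cw(u,v,z): return world('scene',225+(u+.5)/5-.5,175+(v+.5)/5-.5,z=z)
E
python3 - <<'E'
from h import *
an=lambda v:np.degrees(np.arctan2(v[1],v[0]))
R,B,G=cw(64,310,.045),cw(487,157,.045),cw(366,408,.045)
print(an((B-R)[:2])-90,an(G[:2]-C),np.linalg.norm(B-R)); g=an((B-R)[:2])-90
p,a,s=pose()
u,t=ut(g+180); d=p[:2]-C; print('r,off',d@u,d@t)
f0=g-180; o=(d@t); n=3
P=[];A=[]
for f in np.linspace(f0,Y-180,n+1)[1:]:
  u,t=ut(f); P.append(C+.108*u+o*t); A.append(f+180)
rows(P,A,p,a)
E
```

```text
63.45876169697033 63.407003056391105 0.2604016409774309
r,off 0.10803983615828916 -0.023392390074854934
[0, 0.07, -0.05, 0, np.float64(0.09)]
[0, 0.08, -0.06, 0, np.float64(0.1)]
[0, 0.08, -0.04, 0, np.float64(0.1)]
```

>>> apply_moves --pt "0 0.07 -0.05 0 0.09" --pt "0 0.08 -0.06 0 0.1" --pt "0 0.08 -0.04 0 0.1" --pt "0 0 0 0 0" --pt "0 0 0 0 0"

```text
clock: 4.7
position: [0.5389, -0.1934, 0.0324]
ee_rot: [-2.541, -1.847, 0.0]
force: [-0.9, 0.7, -0.2]
width: 0.006
gripper_force: 0.0
```

Run:
```python
from h import *
p,a,s=pose(); print(p,a,s['force'])
for f in (70,71,72,73):
  u,t=ut(f+180); d=p[:2]-C; print(f,d@u,d@t)
u,t=ut(252); print('back off 20mm units',-t*.02/.06)
```

```text
[ 0.53889451 -0.19338073  0.03237037] 72.02557604238001 [-0.90720227  0.70201428 -0.23800989]
70 0.10768151102850691 -0.02019410019746388
71 0.1073126749685288 -0.022070326034441805
72 0.10691115042819405 -0.023939829036309576
73 0.10647705971576729 -0.02580203973434255
back off 20mm units [-0.31701884  0.10300566]
```

>>> apply_moves --pt "0 -0.2 0.06 0 0" --pt "0 -0.2 0.06 0 0" --pt "0 0 0 0.8 0" --pt "0 0 0 0.8 0" --pt "0 0 0 0.8 0" --pt "0 0 0 0.8 0" --pt "0 0 0 0.6 0" --pt "0 0 0 0 0" --pt "0 0 0 0 0"

```text
clock: 5.82
position: [0.5141, -0.1862, 0.2596]
ee_rot: [-2.54, -1.849, 0.002]
force: [-0.3, -0.2, 0.2]
width: 0.005
gripper_force: 0.0
```

Run:
```python
from h import *
p,a,s=pose(); print(p,a,s['force'],s['joints']); snap('scene','s3'); snap('wrist','w3')
np.savez('pics/w3p.npz',p=p,r=s['ee_rot'])
q=cv2.imread('pics/s3.png')[175:295,225:385]; q=cv2.resize(q,None,fx=4,fy=4,interpolation=cv2.INTER_CUBIC)[:400]
w=cv2.imread('pics/w3.png')[0:200,200:440] 
cv2.imwrite('pics/c3.png',cv2.resize(w,None,fx=3.3333,fy=3,interpolation=cv2.INTER_CUBIC))
cv2.imwrite('pics/c3s.png',cv2.resize(cv2.imread('pics/s3.png')[175:295,225:385],None,fx=5,fy=5,interpolation=cv2.INTER_CUBIC))
```

```text
[ 0.51409916 -0.18622473  0.25959683] 72.10406848367967 [-0.32600579 -0.16218024  0.24925542] [ 0.68996862  0.34488551 -0.58428674  1.68001677  0.20372104  1.17900764
 -0.25801356]
```

View pics/c3.png

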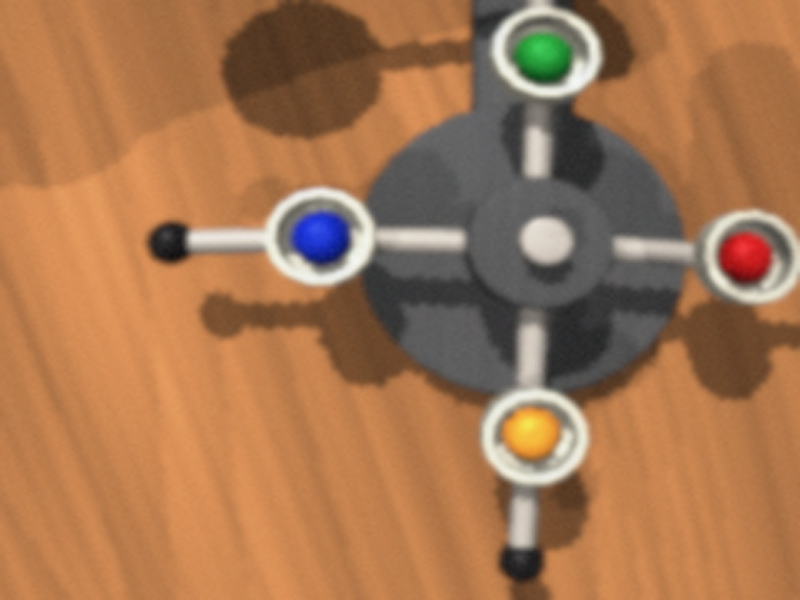

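View pics/c3s.png

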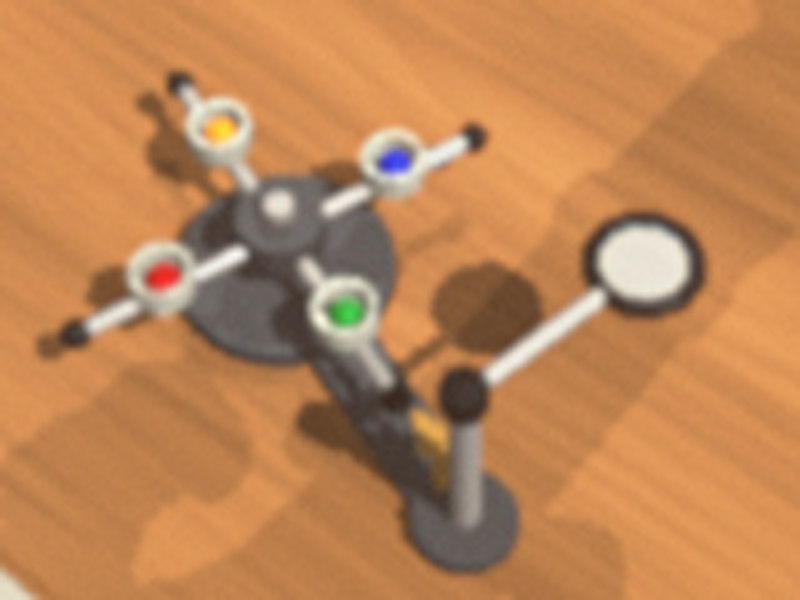

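The stones are all in their cups. In the scene crop the end balls are at amber (179,83), red (73,332), green (396,397) and blue (473,136).

```bash
python3 - <<'E'
from h import *
an=lambda v:np.degrees(np.arctan2(v[1],v[0]))
A,R,G,B=[cw(*q,.045)[:2] for q in((179,83),(73,332),(396,397),(473,136))]
print(an(G-A),an(B-R)-90,(A+B+G+R)/4)
c=(A+B+G+R)/4
print('post',an(cw(464,385,.148)[:2]-c),an(cw(464,393,.14)[:2]-c),an(cw(464,521,.008)[:2]-c))
# spine direction in wrist picture and arm line, via depth-free rays: project to plane
z=np.load('pics/w3p.npz'); Rm=Ro.from_rotvec(z['r']).as_matrix(); k=imaging.camera_params('wrist'); T=np.array(k['tool_from_camera']);K=np.array(k['camera_matrix'])
def ww(u,v,h):
  x,y=(u-K[0,2])/K[0,0],(v-K[1,2])/K[1,1]; r=np.hypot(x,y); d=np.array([np.sin(r)*x/r,-np.sin(r)*y/r,-np.cos(r)])
  d=Rm@T[:3,:3]@d; o=z['p']+Rm@T[:3,3]; return (o+d*(h-o[2])/d[2])[:2]
cc=lambda u,v,h: ww(200+(u+.5)*240/800-.5,(v+.5)/3-.5,h)
b,a,hub=cc(170,242,.045),cc(521,561,.045),cc(547,241,.074)
print(b,a,hub,an(b-hub)-90,an(hub-a))
E
python3 -c "
import cv2;w=cv2.imread('pics/w3.png')[0:60,320:410];cv2.imwrite('pics/c4.png',cv2.resize(w,None,fx=8,fy=8,interpolation=2))"
```

```text
71.16038093418345 70.89335130303951 [ 0.59460003 -0.09977119]
post 72.1794851197957 72.20832254104106 71.75184215106266
[ 0.47044792 -0.05667789] [ 0.55191621 -0.22302358] [ 0.59409838 -0.09946644] 70.9121070363498 71.15019825054914
```

>>> apply_moves --pt "0 0.26 0.79 0 0" --pt "0 0.26 0.79 0 0" --pt "0 0 0 0 0" --pt "0 0 0 0 0" --pt "0 0 0 0 0"

```text
clock: 6.55
position: [0.5458, -0.093, 0.2597]
ee_rot: [-2.541, -1.846, 0.002]
force: [0.4, -0.6, -0.3]
width: 0.007
gripper_force: 0.0
```

Run:
```python
from h import *
p,a,s=pose(); print(p,a); snap('wrist','w4'); np.savez('pics/w4p.npz',p=p,r=s['ee_rot'])
w=cv2.imread('pics/w4.png')[0:200,200:440]
cv2.imwrite('pics/c4.png',cv2.resize(w,None,fx=3,fy=3,interpolation=cv2.INTER_CUBIC))
```

```text
[ 0.54580186 -0.09303758  0.2596986 ] 72.00309194355064
```

View pics/c4.png

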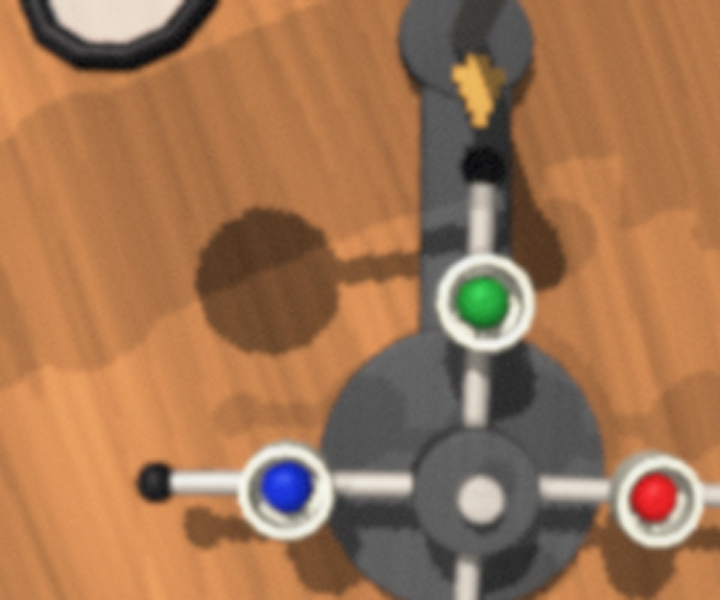

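The wrist crop shows the pointer tip at (481,126), its tail at (477,62), the green ball at (483,165), the button at (481,499) and the blue ball at (155,482).

```bash
cat >> h.py <<'E'
def wfun(npz,x0,y0,sx):
  z=np.load(npz); Rm=Ro.from_rotvec(z['r']).as_matrix(); k=imaging.camera_params('wrist'); T=np.array(k['tool_from_camera']);K=np.array(k['camera_matrix'])
  def f(u,v,h):
    u=x0+(u+.5)/sx-.5; v=y0+(v+.5)/sx-.5
    x,y=(u-K[0,2])/K[0,0],(v-K[1,2])/K[1,1]; r=np.hypot(x,y); d=np.array([np.sin(r)*x/r,-np.sin(r)*y/r,-np.cos(r)])
    d=Rm@T[:3,:3]@d; o=z['p']+Rm@T[:3,3]; return (o+d*(h-o[2])/d[2])[:2]
  return f
an=lambda v:np.degrees(np.arctan2(v[1],v[0]))
E
python3 - <<'E'
from h import *
f=wfun('pics/w4p.npz',200,0,3)
h=f(481,499,.074); 
for n,q in dict(tip=(481,126,.05),tail=(477,62,.05),G=(483,165,.045),cup=(485.5,302,.066)).items(): w=f(*q); print(n,w,np.linalg.norm(w-h),an(w-h))
print(h,an(f(155,482,.045)-h)-90)
# back to amber arm, behind it at 71deg
u,t=ut(251); P=C+.108*u-.035*t; p,a,s=pose(); print('to start',(P-p[:2])/.06, -t)
E
```

```text
tip [0.63987228 0.03979116] 0.14594448387283257 71.59734923629267
tail [0.64681197 0.06576613] 0.17278949278383401 72.13298329390408
G [0.63654837 0.02483627] 0.13071443241831712 70.91037616342409
cup [ 0.6178316  -0.02788714] 0.0747704369839054 71.25097504614388
[ 0.59379864 -0.09868993] 71.4081156921956
to start [-0.32422023 -1.61431498] [-0.94551858  0.32556815]
```

The green arm is within 1° of the pointer, about 1 mm at the cup, so the carousel is done. Next is the magnifier.

```bash
cat >> h.py <<'E'
Q=C+.195*ut(72.0)[0]
def lp(psi,o,r=.065): u,t=ut(psi); return Q+r*u-o*t
E
python3 - <<'E'
from h import *
p,a,s=pose(); print(Q)
T=lp(169.2,.045); rows([p[:2]+(T-p[:2])*min(1,i/5) for i in range(1,9)],[72-82.8*i/8 for i in range(1,9)],p,a); print((.125-p[2])/.06)
E
```

```text
[0.65495831 0.08635602]
[0, 0.18, 0.79, 0, np.float64(-0.36)]
[0, 0.18, 0.78, 0, np.float64(-0.36)]
[0, 0.18, 0.79, 0, np.float64(-0.36)]
[0, 0.18, 0.78, 0, np.float64(-0.36)]
[0, 0.17, 0.79, 0, np.float64(-0.37)]
[0, 0.0, -0.0, 0, np.float64(-0.36)]
[0, 0.0, -0.0, 0, np.float64(-0.36)]
[0, 0.0, -0.0, 0, np.float64(-0.36)]
-2.2483183550835832
```

>>> apply_moves --pt "0 0.18 0.79 0 -0.36" --pt "0 0.18 0.78 0 -0.36" --pt "0 0.18 0.79 0 -0.36" --pt "0 0.18 0.78 0 -0.36" --pt "0 0.17 0.79 0 -0.37" --pt "0 0 0 0 -0.36" --pt "0 0 0 0 -0.36" --pt "0 0 0 0 -0.36" --pt "0 0 0 0 0" --pt "0 0 0 0 0"

```text
clock: 7.85
position: [0.5998, 0.1437, 0.2603]
ee_rot: [3.128, -0.287, -0.0]
force: [-0.7, -0.2, 0.1]
width: 0.003
gripper_force: 0.0
```

Run:
```python
from h import *
p,a,s=pose(); print(p,a,s['joints'],lp(169.2,.045))
psi=[169.2,169.2]+list(np.linspace(169.2,246,13)[1:]); o=[.034,.025]+[.0238]*12
rows([lp(x,y) for x,y in zip(psi,o)],[x-180 for x in psi],p,a)
```

```text
[0.59983507 0.14373794 0.26028637] -10.485550293151393 [-0.08469346  0.4253227  -0.34609458  1.52249686  0.14980519  1.22011056
 -2.20770544] [0.5995418  0.14273873]
[0, -0.04, -0.2, 0, np.float64(-0.01)]
[0, -0.03, -0.14, 0, np.float64(-0.0)]
[0, -0.06, -0.14, 0, np.float64(0.22)]
[0, -0.05, -0.12, 0, np.float64(0.23)]
[0, -0.03, -0.12, 0, np.float64(0.22)]
[0, -0.02, -0.13, 0, np.float64(0.22)]
[0, -0.0, -0.13, 0, np.float64(0.23)]
[0, 0.0, -0.13, 0, np.float64(0.22)]
[0, 0.03, -0.12, 0, np.float64(0.22)]
[0, 0.04, -0.13, 0, np.float64(0.23)]
[0, 0.05, -0.11, 0, np.float64(0.22)]
[0, 0.06, -0.12, 0, np.float64(0.22)]
[0, 0.08, -0.1, 0, np.float64(0.23)]
[0, 0.09, -0.09, 0, np.float64(0.22)]
```

>>> apply_moves --pt "0 0 0 -0.7 0" --pt "0 0 0 -0.7 0" --pt "0 0 0 -0.5 0" --pt "0 0 0 -0.35 0" --pt "0 0 0 0 0" --pt "0 -0.04 -0.2 0 0" --pt "0 -0.03 -0.14 0 0" --pt "0 -0.06 -0.14 0 0.22" --pt "0 -0.05 -0.12 0 0.23" --pt "0 -0.03 -0.12 0 0.22" --pt "0 -0.02 -0.13 0 0.22" --pt "0 0 -0.13 0 0.23"

```text
clock: 9.35
position: [0.5863, 0.0847, 0.1265]
ee_rot: [3.086, 0.589, 0.003]
force: [0.3, 0.6, 0.4]
width: 0.008
gripper_force: 0.5
```

>>> apply_moves --pt "0 0 -0.13 0 0.22" --pt "0 0.03 -0.12 0 0.22" --pt "0 0.04 -0.13 0 0.23" --pt "0 0.05 -0.11 0 0.22" --pt "0 0.06 -0.12 0 0.22" --pt "0 0.08 -0.1 0 0.23" --pt "0 0 0 0 0" --pt "0 0 0 0 0"

```text
clock: 10.35
position: [0.6016, 0.0427, 0.1258]
ee_rot: [2.725, 1.562, 0.001]
force: [-1.1, 0.3, 0.5]
width: 0.006
gripper_force: 0.0
```

Run:
```python
from h import *
p,a,s=pose(); print(p,a,s['force'])
for psi in (236,238,240,242,244): u,t=ut(psi); d=p[:2]-Q; print(psi,d@u,d@t)
snap('scene','s5')
q=cv2.imread('pics/s5.png')[175:295,225:385]
cv2.imwrite('pics/c5.png',cv2.resize(q,None,fx=5,fy=5,interpolation=cv2.INTER_CUBIC))
```

```text
[0.60155706 0.04266162 0.12577515] 59.63799963487363 [-1.06774559  0.28899769  0.54504354]
236 0.06608590552379405 -0.019838045282953333
238 0.06535330997979388 -0.02213232532368242
240 0.064541091494489 -0.02439964053522796
242 0.06365023963099108 -0.026637228543257892
244 0.0626818397550706 -0.02884236319145831
```

View pics/c5.png

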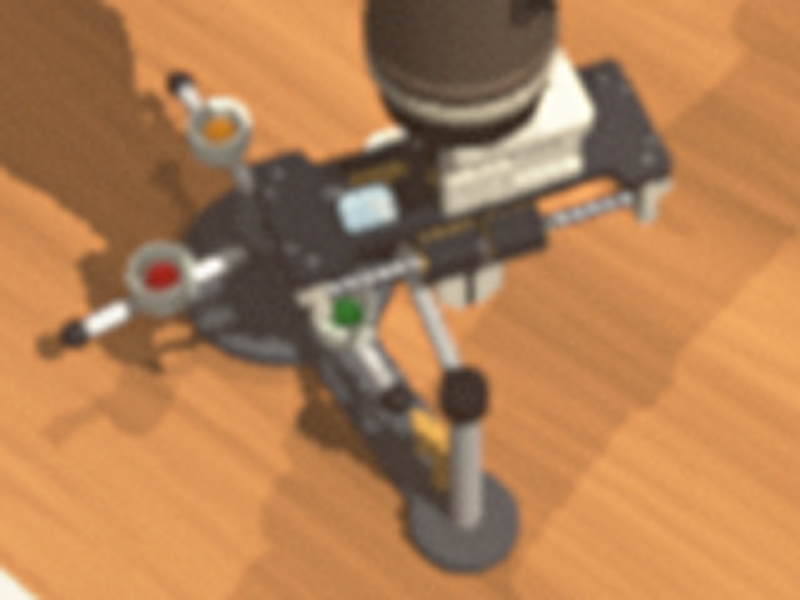

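The rod has swung to about 239–240° with the finger still behind it. I'll finish the arc to 252°.

Run:
```python
from h import *
print(an(cw(427,305,.14)[:2]-Q)+360)
p,a,s=pose()
psi=[243,246,249,252]
rows([lp(x,.0232) for x in psi],[x-180 for x in psi],p,a); print(-ut(252)[1])
```

```text
238.84842163963486
[0, 0.05, -0.07, 0, np.float64(0.12)]
[0, 0.05, -0.04, 0, np.float64(0.1)]
[0, 0.04, -0.04, 0, np.float64(0.11)]
[0, 0.05, -0.04, 0, np.float64(0.1)]
[-0.95105652  0.30901699]
```

Push, then back off along (-0.95, 0.31) and lift clear.

>>> apply_moves --pt "0 0.05 -0.07 0 0.12" --pt "0 0.05 -0.04 0 0.1" --pt "0 0.04 -0.04 0 0.11" --pt "0 0.05 -0.04 0 0.1" --pt "0 0 0 0 0" --pt "0 0 0 0 0" --pt "0 -0.2 0.06 0 0" --pt "0 -0.4 0.13 0 0" --pt "0 -0.4 0.13 0.3 0" --pt "0 -0.3 0 0.8 0" --pt "0 -0.3 -0.4 0.8 0" --pt "0 -0.3 -0.7 0.6 0"

```text
clock: 11.9
position: [0.4979, -0.0137, 0.2773]
ee_rot: [2.536, 1.853, 0.002]
force: [0.3, -1.2, 0.3]
width: 0.006
gripper_force: 0.0
```

>>> apply_moves --pt "0 0 -0.8 0 0" --pt "0 0 -0.8 0 0" --pt "0 0 0 0 0" --pt "0 0 0 0 0"

```text
clock: 12.4
position: [0.4984, -0.1104, 0.2752]
ee_rot: [-2.539, -1.849, 0.0]
force: [-0.1, 0.2, -0.6]
width: 0.007
gripper_force: 0.0
```

Run:
```python
from h import *
p,a,s=pose(); print(p,a,s['force'])
snap('scene','s6')
q=cv2.imread('pics/s6.png')[175:295,225:385]
cv2.imwrite('pics/c6.png',cv2.resize(q,None,fx=5,fy=5,interpolation=cv2.INTER_CUBIC))
```

```text
[ 0.49835454 -0.11038888  0.27524505] 72.1150720635211 [-0.09124238  0.20185255 -0.606496  ]
```

View pics/c6.png

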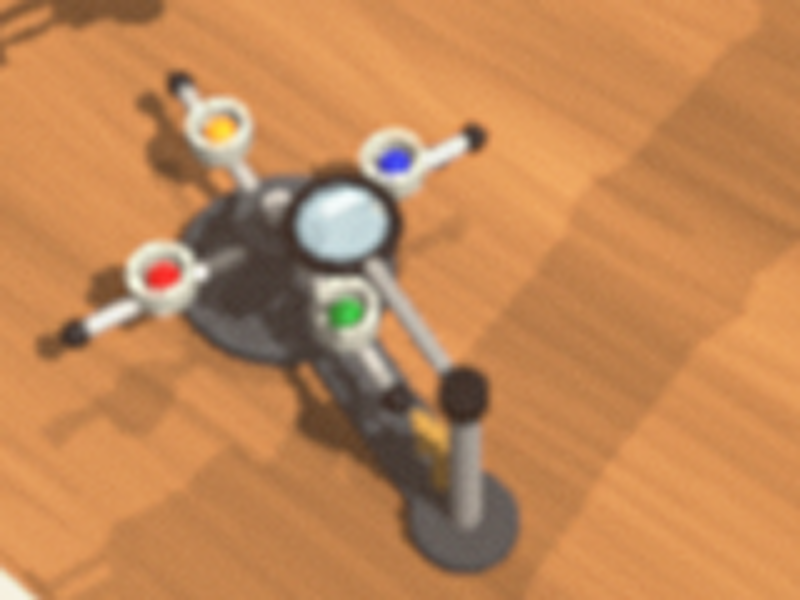

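The lens frame is now centred at (343,222) and the green stone is at (346,312). The carousel has not moved, and all four stones are in their cups.

Run:
```python
from h import *
L=cw(343,222,.14)[:2]; S=cw(346,312,.06)[:2]; V=C+.075*ut(72)[0]
print(L,S,V,an(L-Q)+360,np.linalg.norm(L-Q))
# depth-based frame/stone check from code: green blob centre now
p=cv2.imread('pics/s6.png'); b,g,r=[p[:,:,i].astype(int) for i in range(3)]
m=(g>r+40)&(g>b+40); m[:,:280]=0;m[:,320:]=0;m[:220]=0;m[260:]=0; y,x=np.nonzero(m); print(len(x),world('scene',x.mean(),y.mean(),z=.06))
```

```text
[ 0.61480742 -0.02744918] [ 0.61940916 -0.02678449] [ 0.61787627 -0.02777076] 250.56696922741685 0.12068023353601788
30 [ 0.61953811 -0.02642652  0.06      ]
```

The lens is about 4 mm short of the stone, with the rod at 250.6° where about 252.5° is needed. One more small nudge from the same side will fix it.

Run:
```python
from h import *
p,a,s=pose(); print((.125-p[2])/.06); T=lp(252,.06)
rows([p[:2]+(T-p[:2])*i/4 for i in (1,2,3,4)]+[lp(252,.04),lp(252,.03),lp(252.5,.026),lp(253,.0232),lp(253.9,.0232)],[72]*9,p,a)
```

```text
-2.505840415697879
[0, 0.33, 0.64, 0, np.float64(-0.01)]
[0, 0.33, 0.63, 0, np.float64(0.0)]
[0, 0.33, 0.64, 0, np.float64(0.0)]
[0, 0.33, 0.64, 0, np.float64(0.0)]
[0, 0.32, -0.11, 0, np.float64(0.0)]
[0, 0.16, -0.05, 0, np.float64(0.0)]
[0, 0.07, -0.02, 0, np.float64(0.0)]
[0, 0.05, -0.02, 0, np.float64(0.0)]
[0, 0.01, -0.01, 0, np.float64(0.0)]
```

>>> apply_moves --pt "0 0.33 0.64 0 0" --pt "0 0.33 0.63 0 0" --pt "0 0.33 0.64 0 0" --pt "0 0.33 0.64 0 0" --pt "0 0 0 -0.8 0" --pt "0 0 0 -0.8 0" --pt "0 0 0 -0.6 0" --pt "0 0 0 -0.3 0" --pt "0 0 0 0 0" --pt "0 0 0 0 0"

```text
clock: 13.7
position: [0.5791, 0.0424, 0.1269]
ee_rot: [2.539, 1.849, 0.003]
force: [0.2, 0.0, 0.4]
width: 0.004
gripper_force: 0.0
```

Run:
```python
from h import *
p,a,s=pose(); print(p,a,s['force'])
rows([lp(252,.04),lp(252,.03),lp(252.5,.026),lp(253,.0232),lp(253.9,.0232)],[72]*5,p,a)
```

```text
[0.57906201 0.04244545 0.12687028] 72.14529588292385 [0.20740004 0.01269119 0.39218238]
[0, 0.3, -0.09, 0, np.float64(-0.01)]
[0, 0.15, -0.05, 0, np.float64(0.0)]
[0, 0.08, -0.03, 0, np.float64(0.0)]
[0, 0.05, -0.02, 0, np.float64(0.0)]
[0, 0.01, -0.01, 0, np.float64(0.0)]
```

>>> apply_moves --pt "0 0.3 -0.09 0 0" --pt "0 0.15 -0.05 0 0" --pt "0 0.08 -0.03 0 0" --pt "0 0.05 -0.02 0 0" --pt "0 0.01 -0.01 0 0" --pt "0 0 0 0 0" --pt "0 0 0 0 0"

```text
clock: 14.58
position: [0.6133, 0.0298, 0.1253]
ee_rot: [-2.539, -1.849, 0.0]
force: [-1.1, 0.1, 0.5]
width: 0.007
gripper_force: 0.2
```

Run:
```python
from h import *
p,a,s=pose(); print(p,a,s['force'])
for psi in (252,253.9): u,t=ut(psi); d=p[:2]-Q; print(psi,d@u,d@t)
```

```text
[0.61333047 0.02976799 0.12533132] 72.12869074515076 [-1.05927348  0.14282679  0.5172279 ]
252 0.06668212923428866 -0.022103766948389593
253.9 0.06591261412643368 -0.024302472539783897
```

Contact was made. I'll back off, lift clear and measure in code.

>>> apply_moves --pt "0 -0.2 0.06 0 0" --pt "0 -0.4 0.13 0 0" --pt "0 -0.4 0.13 0.3 0" --pt "0 -0.3 0 0.8 0" --pt "0 -0.3 -0.4 0.8 0" --pt "0 -0.3 -0.7 0.6 0" --pt "0 0 -0.8 0 0" --pt "0 0 -0.8 0 0" --pt "0 0 -0.4 0 0" --pt "0 0 0 0 0" --pt "0 0 0 0 0"

```text
clock: 15.95
position: [0.4992, -0.1356, 0.2753]
ee_rot: [-2.538, -1.851, -0.0]
force: [0.2, 0.6, 0.8]
width: 0.002
gripper_force: 0.0
```

Run:
```python
from h import *
p,a,s=pose(); print(p,s['force']); snap('scene','s7')
for f in('s6','s7'):
  q=cv2.imread(f'pics/{f}.png').astype(int); m=((q[:,:,0]>=q[:,:,2])&(q[:,:,0]>130)).astype(np.uint8); m[:205]=0;m[235:]=0;m[:,:280]=0;m[:,:]*=1;m[:,310:]=0
  n,l,st,ce=cv2.connectedComponentsWithStats(m); i=1+st[1:,4].argmax(); L=world('scene',*ce[i],z=.14)[:2]; print(st[i],ce[i],L,an(L-Q)+360,np.linalg.norm(L-Q))
  g=(q[:,:,1]>q[:,:,2]+40)&(q[:,:,1]>q[:,:,0]+40); g[:,:280]=0;g[:,320:]=0;g[:220]=0;g[260:]=0; y,x=np.nonzero(g); print(len(x),world('scene',x.mean(),y.mean(),z=.06))
```

```text
[ 0.49920683 -0.13562695  0.27533509] [0.16311144 0.55683848 0.80807595]
[284 212  19  15 209] [292.75598086 219.26794258] [ 0.61617421 -0.02778037] 251.23198824112035 0.12054593318219886
30 [ 0.61953811 -0.02642652  0.06      ]
[284 212  18  15 209] [292.59808612 219.36363636] [ 0.61666089 -0.02789719] 251.4689632614477 0.12050098866315313
31 [ 0.61972363 -0.02683845  0.06      ]
```

>>> apply_moves --pt "0 0.33 0.75 0 0" --pt "0 0.33 0.74 0 0" --pt "0 0.33 0.74 0 0" --pt "0 0.33 0.74 0 0" --pt "0 0 0 -0.8 0" --pt "0 0 0 -0.8 0" --pt "0 0 0 -0.6 0" --pt "0 0 0 -0.3 0" --pt "0 0.3 -0.09 0 0" --pt "0 0.15 -0.05 0 0" --pt "0 0 0 0 0" --pt "0 0 0 0 0"

```text
clock: 17.5
position: [0.6055, 0.0332, 0.1258]
ee_rot: [2.539, 1.85, 0.001]
force: [-0.8, -0.8, 0.4]
width: 0.006
gripper_force: 0.0
```

Run:
```python
from h import *
p,a,s=pose(); print(p,a,s['force'])
u,t=ut(252); d=p[:2]-Q; print(d@u,d@t); need=-.0206-d@t; print(need*t/.06)
```

```text
[0.60545761 0.03315151 0.12577382] 72.14293231191725 [-0.84305951 -0.82849571  0.35934654]
0.06589705882951129 -0.03063686759514478
[ 0.15909381 -0.05169271]
```

>>> apply_moves --pt "0 0.06 -0.02 0 0" --pt "0 0.05 -0.02 0 0" --pt "0 0.05 -0.01 0 0" --pt "0 0 0 0 0" --pt "0 0 0 0 0"

```text
clock: 18.12
position: [0.6154, 0.0298, 0.1253]
ee_rot: [-2.54, -1.849, -0.0]
force: [0.3, 0.3, -0.0]
width: 0.003
gripper_force: 0.0
```

>>> apply_moves --pt "0 -0.2 0.06 0 0" --pt "0 -0.4 0.13 0 0" --pt "0 -0.4 0.13 0.3 0" --pt "0 -0.3 0 0.8 0" --pt "0 -0.3 -0.4 0.8 0" --pt "0 -0.3 -0.7 0.6 0" --pt "0 0 -0.8 0 0" --pt "0 0 -0.8 0 0" --pt "0 0 -0.4 0 0" --pt "0 0 0 0 0" --pt "0 0 0 0 0"

```text
clock: 19.5
position: [0.501, -0.1355, 0.2754]
ee_rot: [-2.538, -1.851, -0.0]
force: [-0.0, 0.6, 0.6]
width: 0.007
gripper_force: 0.0
```

Run:
```python
from h import *
p,a,s=pose(); print(p,s['force']); snap('scene','s8')
for f in('s6','s7','s8'):
  q=cv2.imread(f'pics/{f}.png').astype(int); m=((q[:,:,0]>=q[:,:,2])&(q[:,:,0]>130)).astype(np.uint8); m[:205]=0;m[235:]=0;m[:,:280]=0;m[:,310:]=0
  n,l,st,ce=cv2.connectedComponentsWithStats(m); i=1+st[1:,4].argmax(); L=world('scene',*ce[i],z=.14)[:2]; print(st[i],ce[i],L,an(L-Q)+360,np.linalg.norm(L-Q))
  g=(q[:,:,1]>q[:,:,2]+40)&(q[:,:,1]>q[:,:,0]+40); g[:,:280]=0;g[:,320:]=0;g[:220]=0;g[260:]=0; y,x=np.nonzero(g); print(len(x),world('scene',x.mean(),y.mean(),z=.06))
```

```text
[ 0.50104561 -0.13554301  0.2753848 ] [-0.02398905  0.60558437  0.56362773]
[284 212  19  15 209] [292.75598086 219.26794258] [ 0.61617421 -0.02778037] 251.23198824112035 0.12054593318219886
30 [ 0.61953811 -0.02642652  0.06      ]
[284 212  18  15 209] [292.59808612 219.36363636] [ 0.61666089 -0.02789719] 251.4689632614477 0.12050098866315313
31 [ 0.61972363 -0.02683845  0.06      ]
[283 213  18  15 210] [291.21428571 220.10952381] [ 0.62069859 -0.02911462] 253.47456597421223 0.1204458322727713
31 [ 0.61972363 -0.02683845  0.06      ]
```

The lens centre is now about 2.5 mm from the green stone, and the gripper is well clear.

```bash
python3 -c "
from cell import arm; print(arm.sign_off())"
```

```text
the job is handed in; nothing more can be done
None
```

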